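# Dial open the bench lockbox

## Robot

A 6-joint arm with a two-finger parallel gripper is mounted at the origin on a cart in front of the work surface, level with it; the furniture and walls round the work are solid. World frame = base frame: x ahead of the robot, y to its left, z up, the work surface at z = 0. Lengths are in mm, angles in rad, forces in N, time in s.
With the tool pointing down it reaches from about 275 to 975 mm from the base axis. Payload 8.4 kg.
Tool frame: the origin (TCP) lies where the fingers leave the gripper's body, on its centre line; the fingertips stand 88 mm ahead of it and the grasp point (between the pads) lies 69 mm ahead of it; z points along the fingers, y is the line along which they close (so a half turn about z gives the same grasp; the last joint's range is limited). The gripper opens to 92 mm and grips with 3 to 60 N. Pads are 20 mm wide; open, the fingers measure 128 mm over their backs; the gripper's body (75 mm by 189 mm) begins 69 mm behind the grasp point.
Start: joints at [1.112, 0.353, 1.633, -0, 1.155, -0.002], TCP at [275.673, 560.921, 302.683] pointing down, gripper open.
Joint ranges: [-2.63, 2.63], [-0.92, 2.1], [0.06, 2.66], [-1.3, 4.44], [0, 2.69], [-3.02, 3.02]. Speed limits (rad/s): [2.22, 2.22, 2.79, 3.14, 3.14, 3.14].

## Interface

Orientations are given as a unit quaternion [w, x, y, z].
In Python, from cell import movep, move_linear, goto_joints, ungrasp, clamp, sleep, inverse_kinematics, read_camera, MotionError, job_done, find_in, current_time, current_joints, current_qd, current_joint_efforts, current_tcp_pos, current_tcp_rot, current_ft_force, current_moment, current_opening, current_finger_force gives the robot as it stands. Calls block until the motion is done:
- movep(position, orientation): joint-space move of the TCP to a pose.
- move_linear(position, rate=150, rotation=None): straight line of the TCP; rotation=None keeps the orientation; rate is the mean speed in mm/s.
- goto_joints(angles): joint-space move.
- ungrasp() and clamp(force=None): open the fingers fully, or close them until they stop; force is the grip in N (None keeps the last).
- sleep(seconds).
- inverse_kinematics(position, orientation): joint angles nearest the present ones, or None.
- read_camera(name): name is "side" or "top"; returns a dict with "img" (384x512x3 uint8, blue, green, red), "fx", "fy", "cx", "cy" (pixels), "rvec" (rotation vector, rad) and "tvec" (3), from world to camera coordinates, as OpenCV has them. Camera axes: x right, y down, z forward; pixel columns grow to the right and rows downward; lengths in mm; the calibration is good to about 2 mm. A picture is of the moment at which its call begins. There is no depth.
A pose or a line that the arm cannot do raises MotionError and nothing moves.
- job_done(): hands the job in; it is judged then, once.
Trained networks look in the newest picture that a camera, given by its name, has taken for a name from the list of things; names that differ only in an ending like _2 or _b are one class to them, and where a whole thing is asked for, a point or a joint stands for the part that bears it (a point fixed in the world has none). Each returns a list of dicts, best first, with "score" (0 to 1); they miss things now and then, are a little off and sometimes report something else, mostly with a low value. They report only what shows in the picture. A call takes as long as a camera call.
- find_in(query, camera): "xyz" ([x, y, z] in mm, in world coordinates, good to about 4 mm: the middle of the surface that is visible of it).
Readings, each from a call of its own:
- current_time(): time.
- current_joints(): joint angles.
- current_qd(): joint speeds.
- current_joint_efforts(): joint torques, N m.
- current_tcp_pos(): TCP position.
- current_tcp_rot(): TCP orientation.
- current_ft_force(): force on the tool from outside, world axes, zero at the start.
- current_moment(): the same for the moment, N m.
- current_opening(): opening from 0.0 (shut) to 1.0 (fully open).
- current_finger_force(): force on a finger pad.
Only numpy, scipy, OpenCV 4.12 (cv2) and the standard library are available. Lean on these libraries where they do the work, as an engineer would, in place of code of your own. Each camera call takes 0.05 s, during which the arm holds its last target. There are 200 camera calls.

## Task

Open the lock of the lockbox: turn the dial left so that its red pointer stands at the two dots and stop there, then right to the four dots and stop there, then left again, slowly and gently, past the other marks until you feel it come up against the stop inside (it can lie well before or after the one-dot mark; do not force it). Leave the dial there, let go of it and draw the red bolt knob along its guide towards the dial, all the way; if it jams, do not force it. Leave the other things on the bench as they are.

Things in the scene. Friction and masses are not known exactly. Their poses are not given: they have to be found in the camera images.
- lockbox: steel lockbox fixed to the bench, 164 x 240 x 60 mm, blue lid; origin at the centre of its underside; own z up, own x to its hinged rear (away from the robot at yaw 0), own y to its left. On the lid, 60 mm up: the dial (vertical axis at own x 0, y +50 mm), rows of white dots round it, and the bolt at own y -74 mm
- dots_two (a point): middle of the row of two white dots on the lid, 46 mm from the dial axis, at +0.2 rad from the box's own x, counted to the left (counter-clockwise from above); one dot is at +0.6 rad, three at -0.2
- dots_four (a point): middle of the radial row of four white dots on the lid, 52 mm from the dial axis, at -0.6 rad from the box's own x (right of it)
- dial_grip (a point): point on the dial's axis inside its bar grip, 24 mm above the lid. The black bar is 14 mm wide, 48 mm long, 8 to 38 mm above the lid; under it a black skirt 68 mm across reaches 9 mm above the lid. Own x points along the bar to the end with the red pointer line; own z up
- dial (a joint): angle of the pointer (rad) from the box's own x, positive left (counter-clockwise from above): 0.2 at two dots, -0.6 at four. Friction 0.06 N m; stays where left. Turned left it meets a rigid stop between +0.32 and +0.88, different for each lock, found only by feel (torque rises). The bolt is free when the dial is at the stop or at most 0.04 rad short of it. Lower limit -1.2
- lock_stop: stop pin inside the lock, hidden under the lid, 30 mm from the dial axis; it bears at most 15 N (0.45 N m on the dial)
- bolt_knob (a point): point on the axis of the red upright bolt knob, 28 mm above the lid; the knob is 18 mm across from 17 to 39 mm above the lid. It slides along the box's own +y (to the dial) from own y -74 mm (locked) to -49 mm (drawn), own x 0. Beside it are guide rails 6 mm high, and 34 mm right of the locked knob a keeper 21 mm high
- bolt (a joint): how far the bolt is drawn (m): 0 locked, 0.025 fully drawn (end of travel). Friction 2.5 N. With the dial wrongly set it jams after about 7 mm against the wheel inside, which bears at most 15 N
- polish_tin: round tin with a yellow shoulder and white cap, 52 mm across, 100 mm tall, right of the box
- ferrule_cup: small black cup of ferrules, 47 mm across, 23 mm tall, right of the box
- screwdriver_green: green screwdriver, 219 mm long, lying left of the box
- scissors: blue-handled scissors, 199 mm long, lying at the left

How it is judged:
By the outcome, as a careful person would: the job done as asked, in the order asked, and still so for the second after the job is handed in, with the robot touching nothing.
It also fails if it takes over 72 s, if anything falls off the work surface, if the arm or the gripper's body presses on something with over 40 N, if the wrist force passes 120 N, or if a joint passes its speed limit or range.

## Working session

There is one attempt and no reset: what is moved stays moved. The work goes in short steps, each a Python script; the robot and the scene stay as the last script left them, time stands still between calls to the robot, and variables do not carry over. Pictures are saved under pics/ and viewed, at most 10 in all, crops included, and the job is handed in when it is done.

```bash
mkdir -p pics; ls; python3 - <<'E'
from cell import *
import cv2
for c in("top","side"):
    d=read_camera(c); cv2.imwrite(f"pics/{c}0.png",d["img"]); print(c,d["fx"],d["cx"],d["cy"],d["rvec"],d["tvec"])
    for n in("lockbox","dial_grip","dots_two","dots_four","bolt_knob","polish_tin"):
        print(n,[(x["xyz"],x["score"]) for x in find_in(n,c)[:2]])
print(current_time(),current_tcp_rot())
E
```

```text
pics
top 381.46675156466637 255.11757756559228 190.46110656775244 [ 2.20260677 -2.15093334  0.12676169] [  97.6678638   560.53630942 1076.26247185]
lockbox [([563.7, 46.9, 61.8], 0.79)]
dial_grip [([556.6, 92.7, 69.1], 0.58), ([579.8, 314.8, 23.7], 0.31)]
dots_two [([567.5, 44.7, 60.0], 0.95), ([581.0, 318.8, 26.2], 0.68)]
dots_four [([564.9, 44.6, 60.3], 0.7)]
bolt_knob [([576.2, -32.9, 71.4], 0.44)]
polish_tin [([583.8, -246.1, 74.3], 0.81), ([583.6, 320.2, 27.6], 0.46)]
side 362.2783314251114 252.02067651762908 194.3059413938473 [ 2.04380893 -0.65375251  0.34182965] [-400.64078772  309.53499813  776.41320239]
lockbox [([555.2, 22.8, 61.0], 0.86)]
dial_grip [([554.7, 87.1, 67.2], 0.74), ([542.2, 508.7, 6.3], 0.25)]
dots_two [([551.7, 22.9, 55.5], 0.83)]
dots_four [([555.3, 28.2, 55.2], 0.95)]
bolt_knob [([575.0, -37.9, 75.2], 0.51)]
polish_tin [([572.4, -265.4, 58.1], 0.97)]
0.7 [-1.15446026e-05  2.26422303e-01  9.74029230e-01  7.48001953e-06]
```

```bash
python3 - <<'E'
import cv2
t=cv2.imread("pics/top0.png");s=cv2.imread("pics/side0.png")
cv2.imwrite("pics/top0b.png",cv2.resize(t[100:280,130:370],None,fx=3.3,fy=3.3,interpolation=cv2.INTER_CUBIC))
E
```

```text
(no output)
```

View pics/top0.png

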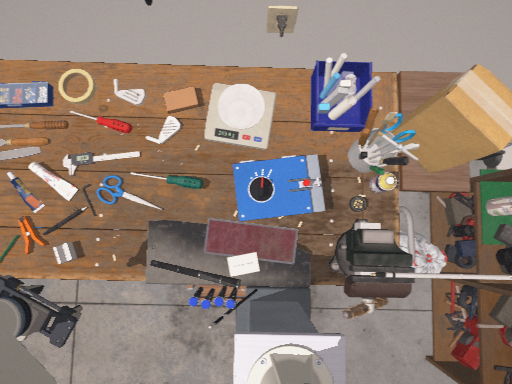

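View pics/side0.png

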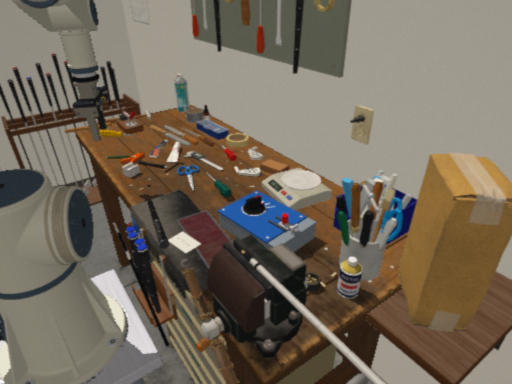

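View pics/top0b.png

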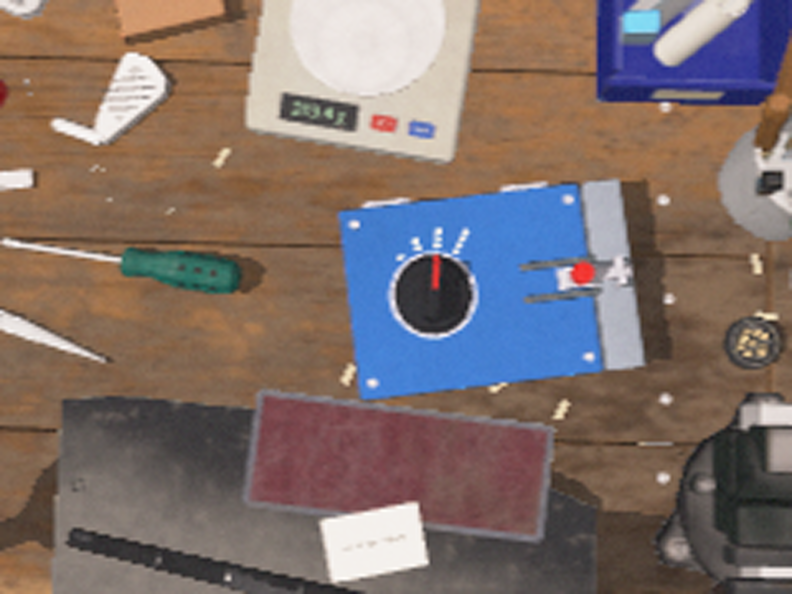

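The lid in the crop has corners at TL (340,212) and BL (362,398), the dial centre is near (433,294), the pointer is at about the three-dot row, and the knob is at (582,272). I'll locate the features by colour in both views next.

```bash
cat > h.py <<'E'
import numpy as np,cv2
from cell import *
def ray(d,uv):
    R=cv2.Rodrigues(np.array(d["rvec"],float))[0];t=np.array(d["tvec"],float)
    v=R.T@np.array([(uv[0]-d["cx"])/d["fx"],(uv[1]-d["cy"])/d["fy"],1.]);return -R.T@t,v
def atz(d,uv,z):
    o,v=ray(d,uv);return o+v*(z-o[2])/v[2]
def proj(d,P):
    K=np.array([[d["fx"],0,d["cx"]],[0,d["fy"],d["cy"]],[0,0,1.]])
    return cv2.projectPoints(np.array(P,float).reshape(-1,3),np.array(d["rvec"],float),np.array(d["tvec"],float),K,None)[0][:,0]
def tri(r):
    A=0;b=0
    for o,v in r:
        v=v/np.linalg.norm(v);M=np.eye(3)-np.outer(v,v);A=A+M;b=b+M@o
    return np.linalg.solve(A,b)
E
python3 - <<'E'
from h import *
t=read_camera("top");s=read_camera("side")
C=lambda p:(p[0]/3.3+130-.35,p[1]/3.3+100-.35)
def red(d,x0,y0,x1,y1):
    im=d["img"].astype(int)[y0:y1,x0:x1]
    w=np.clip(im[...,2]-np.maximum(im[...,0],im[...,1])-60,0,None);ys,xs=np.nonzero(w);ww=w[ys,xs]
    return (xs@ww/ww.sum()+x0,ys@ww/ww.sum()+y0),len(xs)
k1,n1=red(t,295,170,325,195);k2,n2=red(s,275,205,295,230);print("knob px",k1,n1,k2,n2)
print("knob tri",tri([ray(t,k1),ray(s,k2)]),atz(t,k1,97),atz(s,k2,90))
sc=np.array([atz(t,C(p),60)[:2] for p in((354,225),(568,199),(373,383),(588,356))]);print("screws",sc)
e=sc[0]-sc[1];f=sc[2]-sc[3];print("yaw y-edges",[np.arctan2(-v[0],v[1]) for v in(e,f)])
print("yaw x-edges",[np.arctan2(v[1],v[0]) for v in(sc[0]-sc[2],sc[1]-sc[3])],np.linalg.norm(e),np.linalg.norm(sc[0]-sc[2]))
print("mid",sc.mean(0))
print("corners",[atz(t,C(p),60)[:2] for p in((340,212),(362,398),(642,367),(617,180))])
print("dial skirt",atz(t,C((433,294)),64))
a=atz(t,C((436,289)),98);b=atz(t,C((436,256)),98);print("pointer",a,b,np.arctan2(*(b-a)[[1,0]]))
print("dots3",atz(t,C((438,239)),60),"dots2",atz(t,C((417,244)),60),"dots4",atz(t,C((461,241)),60))
cv2.imwrite("pics/side1.png",cv2.resize(s["img"][180:260,205:325],None,fx=6,fy=6,interpolation=cv2.INTER_CUBIC))
E
```

```text
knob px (np.float64(306.10842183255124), np.float64(182.26278093356385)) 42 (np.float64(284.59001837109616), np.float64(217.04531537048376)) 53
knob tri [578.36695122 -27.67583735  91.61929426] [576.84051944 -26.31469688  97.        ] [580.841582  -26.2808861  90.       ]
screws [[617.66511061 164.22088865]
 [644.95309767 -18.89215703]
 [483.18826657 144.45298161]
 [510.3455832  -37.3300277 ]]
yaw y-edges [np.float64(0.1479339445452925), np.float64(0.1482973683982411)]
yaw x-edges [np.float64(0.1459533029376449), np.float64(0.13612791416357473)] 185.13514452166862 135.9220060601404
mid [564.03801451  63.11292138]
corners [array([628.60539564, 176.50335718]), array([470.34247348, 153.39454567]), array([502.09845778, -83.34419551]), array([662.63371251, -61.00127173])]
dial skirt [559.58477414  95.50466628  64.        ]
pointer [560.15905488  94.12789518  98.        ] [587.49095055  94.70588833  98.        ] 0.021144051701895303
dots3 [607.40036744  92.12215551  60.        ] dots2 [602.62964997 109.98046166  60.        ] dots4 [606.1727904   72.41129822  60.        ]
```

View pics/side1.png

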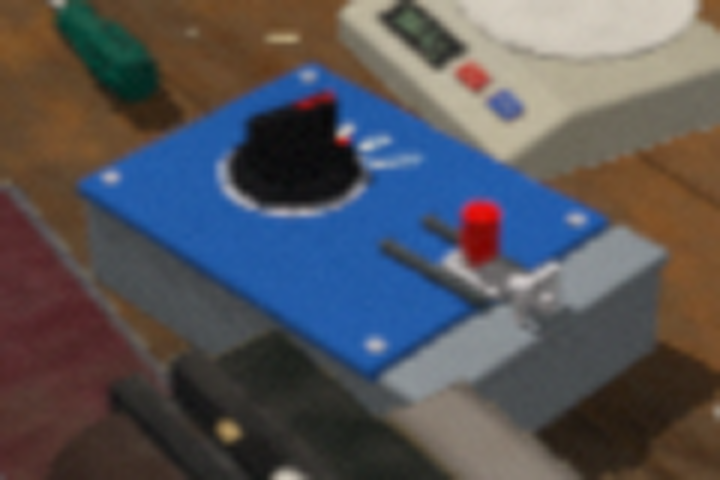

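```bash
cat >> h.py <<'E'
YAW=.146; C0=np.array([566,46.4])
def own(x,y): c,s=np.cos(YAW),np.sin(YAW);return C0+[c*x-s*y,s*x+c*y]
DIAL=np.array([559.1,95.7])
def q(phi): return [0,float(np.cos(phi/2)),float(np.sin(phi/2)),0]
def pose(xy,z): return [float(xy[0]),float(xy[1]),float(z)]
def st(m=""): print(m,round(current_time(),2),"F",np.round(current_ft_force(),2),"M",np.round(current_moment(),3),"op",round(current_opening(),3),"ff",np.round(current_finger_force(),1),"p",np.round(current_tcp_pos(),1),flush=True)
E
python3 - <<'E'
from h import *
print(own(0,50),own(0,-74))
ph=YAW-.17
movep(pose(DIAL,250),q(ph));st("above")
move_linear(pose(DIAL,161),100);st("down")
d=read_camera("side");cv2.imwrite("pics/s2.png",cv2.resize(d["img"][120:260,180:350],None,fx=4,fy=4,interpolation=cv2.INTER_CUBIC))
clamp(15);st("clamp");print(current_joints())
E
```

```text
[558.72590684  95.86804594] [576.76565788 -26.81270798]
above 2.77 F [ 0.51 -0.56 -0.22] M [-0.033  0.155 -0.038] op 1.004 ff 0.0 p [559.1  96.3 250.1]
down 3.82 F [-0.41 -0.47  0.43] M [-0.046  0.128  0.041] op 1.002 ff 0.0 p [559.5  95.8 161.5]
clamp 5.03 F [ 1.43 -6.49  0.4 ] M [-1.133  0.025 -0.039] op 0.151 ff 15.0 p [559.2  94.7 161. ]
[ 0.16591953  0.43838453  1.87110395 -0.00225435  0.83223658  1.76170993]
```

View pics/s2.png

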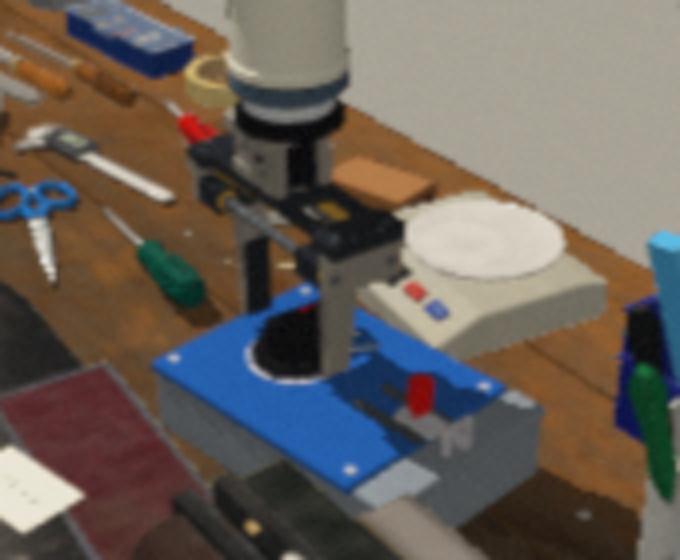

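The fingers straddle the bar and the width matches (0.151 × 92 ≈ 14 mm). The side force shows the axis is about 1 mm to the right of my estimate, so I'll recentre and make the first two turns.

```bash
sed -i 's/^DIAL=.*/DIAL=np.array([559.1,94.6])/' h.py; cat >> h.py <<'E'
def phi(): w=current_tcp_rot(); return 2*np.arctan2(w[2],w[1])-YAW
def avg(n=6):
    F=[];
    for _ in range(n): F.append(np.r_[current_ft_force(),current_moment()]);sleep(.01)
    return np.mean(F,0)
E
python3 - <<'E'
from h import *
move_linear(pose(DIAL,161),20);sleep(.2);print("ctr",avg().round(2),current_tcp_pos(),phi())
clamp(20)
for a in(-.05,.1,.2):
    move_linear(pose(DIAL,161),10,q(YAW+a));print(a,round(phi(),3),avg().round(2),current_time())
sleep(.8);print(phi())
for a in(0,-.2,-.4,-.6):
    move_linear(pose(DIAL,161),10,q(YAW+a));print(a,round(phi(),3),avg().round(2),current_time())
sleep(.8);print(phi());st()
E
```

```text
ctr [ 1.28 -2.03 -0.64 -0.34 -0.04 -0.  ] [559.21556044  94.52439012 161.01956393] -0.16981290487294814
-0.05 -0.053 [ 2.02 -3.57 -1.22 -0.64 -0.19  0.06] 6.0583
0.1 0.098 [ 2.2  -4.33 -1.44 -0.81 -0.24  0.07] 6.4083
0.2 0.198 [ 2.52 -4.45 -1.64 -0.88 -0.24  0.06] 6.7083
0.19745058002176966
0 0.002 [ 2.61 -4.46 -1.02 -0.81 -0.24 -0.06] 7.9083
-0.2 -0.195 [ 2.54 -3.95 -1.86 -0.7  -0.25 -0.06] 8.3083
-0.4 -0.395 [ 2.47 -2.58 -2.06 -0.44 -0.29 -0.05] 8.7083
-0.6 -0.595 [ 3.47 -0.82 -2.62 -0.07 -0.42 -0.04] 9.1083
-0.5999524615913939
 9.91 F [ 4.35  2.33 -3.99] M [ 0.518 -0.695  0.07 ] op 0.152 ff 20.0 p [559.2  94.8 161. ]
```

```bash
python3 - <<'E'
from h import *
for a in(-.5,-.3,-.1,.1,.2,.26):
    move_linear(pose(DIAL,161),6,q(YAW+a));print(a,round(phi(),3),avg(4).round(2)[[0,1,5]],current_time())
a=.26
while a<.93:
    a+=.01
    move_linear(pose(DIAL,161),5,q(YAW+a));m=avg(5)
    print(round(a,3),round(phi(),4),m.round(3)[[0,1,5]])
    if abs(m[5])>.15: break
st()
E
```

```text
-0.5 -0.502 [4.37 2.25 0.03] 10.1917
-0.3 -0.305 [4.43 1.94 0.06] 10.575
-0.1 -0.106 [ 4.57 -0.03  0.04] 10.9583
0.1 0.096 [ 4.59 -1.3   0.05] 11.3417
0.2 0.196 [ 4.7  -1.83  0.03] 11.625
0.26 0.256 [ 5.07 -2.    0.06] 11.9083
0.27 0.2656 [ 5.496 -2.255 -0.012]
0.28 0.2756 [ 4.844 -2.016 -0.032]
0.29 0.2856 [ 5.17  -2.367 -0.022]
0.3 0.2957 [ 4.945 -2.286 -0.009]
0.31 0.3057 [ 5.161e+00 -2.244e+00  1.000e-03]
0.32 0.3157 [ 5.304e+00 -2.486e+00 -1.000e-03]
0.33 0.3256 [ 5.134 -2.13  -0.01 ]
0.34 0.3356 [ 5.223e+00 -2.366e+00 -3.000e-03]
0.35 0.3457 [ 5.075 -2.441 -0.022]
0.36 0.3557 [ 5.411 -2.984 -0.025]
0.37 0.3656 [ 5.622 -2.633 -0.013]
0.38 0.3757 [ 5.207 -2.66  -0.02 ]
0.39 0.3856 [ 5.132 -2.59  -0.006]
0.4 0.3957 [ 5.470e+00 -2.901e+00 -1.000e-03]
0.41 0.4057 [ 5.296 -2.949 -0.024]
0.42 0.4157 [ 5.468 -2.683 -0.013]
0.43 0.4257 [ 5.434 -2.393 -0.013]
0.44 0.4357 [ 5.197 -2.458 -0.01 ]
0.45 0.4457 [ 5.316 -2.903  0.027]
0.46 0.4557 [ 5.389e+00 -2.459e+00 -2.000e-03]
0.47 0.4657 [ 5.851e+00 -2.998e+00  4.000e-03]
0.48 0.4757 [ 5.396 -2.789 -0.013]
0.49 0.4857 [ 5.644e+00 -3.051e+0
[... 851 characters left out ...]
8 [ 5.887 -3.987  0.008]
0.73 0.7257 [ 5.938e+00 -3.705e+00 -2.000e-03]
0.74 0.7358 [ 5.775e+00 -3.922e+00 -5.000e-03]
0.75 0.7458 [ 6.032e+00 -3.562e+00 -6.000e-03]
0.76 0.7558 [ 5.996 -3.318  0.006]
0.77 0.7657 [ 6.448e+00 -4.016e+00 -2.000e-03]
0.78 0.7758 [ 6.073 -3.804 -0.028]
0.79 0.7858 [ 6.490e+00 -4.311e+00 -5.000e-03]
0.8 0.7958 [ 5.528 -4.108 -0.025]
0.81 0.8058 [ 5.941 -3.877 -0.007]
0.82 0.8158 [ 6.523 -3.932 -0.021]
0.83 0.8258 [ 6.35  -4.153 -0.009]
0.84 0.8358 [ 6.387 -3.991 -0.014]
0.85 0.8458 [ 6.268 -4.544 -0.031]
0.86 0.8557 [ 6.207 -4.48  -0.067]
0.87 0.8655 [ 6.075 -3.841 -0.164]
 29.7 F [ 5.6  -3.89 -4.18] M [-0.742 -0.993 -0.177] op 0.151 ff 20.0 p [559.5  93.9 161. ]
```

Torque rises steeply from 0.85 to 0.87 rad (−0.03, −0.07, −0.16 N m), so the dial is at the stop. I'll let go and look.

```bash
python3 - <<'E'
from h import *
ungrasp();st();move_linear(pose(DIAL,255),120)
K=own(0,-74)
K=(K+[577.2,-26.9])/2
movep(pose(K,255),q(YAW+np.pi/2));st()
d=read_camera("side");cv2.imwrite("pics/s3.png",cv2.resize(d["img"][150:260,190:330],None,fx=5,fy=5,interpolation=cv2.INTER_CUBIC))
d=read_camera("top");cv2.imwrite("pics/t3.png",cv2.resize(d["img"][130:240,210:350],None,fx=5,fy=5,interpolation=cv2.INTER_CUBIC))
E
```

```text
30.91 F [-0.32  0.05  0.6 ] M [-0.081  0.065 -0.051] op 0.999 ff 0.0 p [559.1  94.6 161. ]
 32.72 F [ 0.13  0.33 -0.72] M [-0.082  0.076  0.043] op 0.999 ff 0.0 p [576.7 -26.6 254.4]
```

View pics/s3.png

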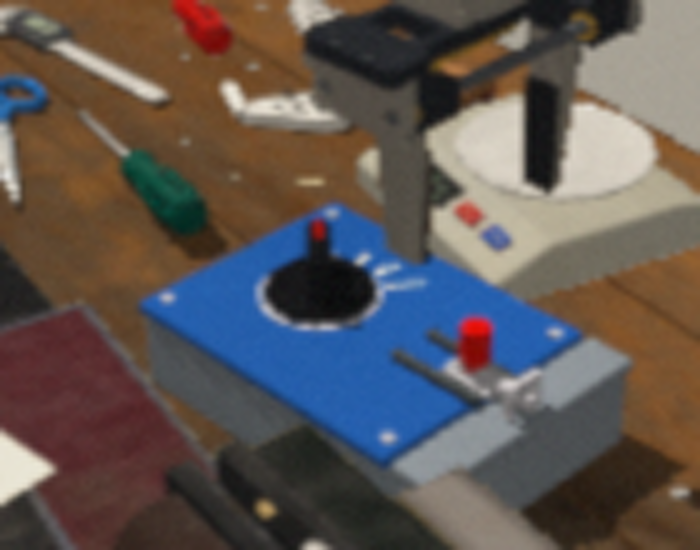

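View pics/t3.png

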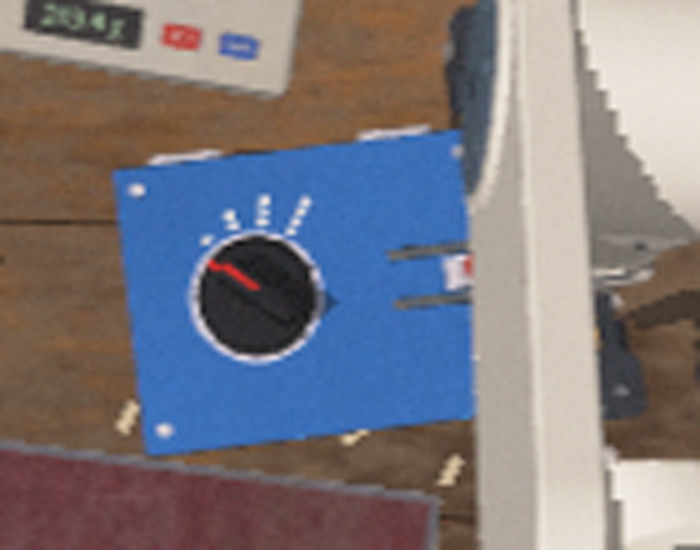

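The dial pointer, from (255,288) to (210,263) in the top crop, stands past the one-dot mark, which matches 0.86 rad. The fingers are above the knob, so I'll grip it and draw it in small steps, watching the force.

```bash
python3 - <<'E'
from h import *
K=(own(0,-74)+[577.2,-26.9])/2; u=np.array([-np.sin(YAW),np.cos(YAW)])
move_linear(pose(K,158),100);st();clamp(12);sleep(.1);st("clamp")
f0=avg()[:2]@u
for s in np.arange(2,31,2.):
    move_linear(pose(K+u*s,158),15);m=avg(5);f=m[:2]@u
    print(s,round(float((np.array(current_tcp_pos())[:2]-K)@u),2),round(float(f),2),m.round(2)[:3])
    if abs(f)>9: break
st()
E
```

```text
33.93 F [0.19 0.29 0.4 ] M [-0.022  0.096  0.037] op 1.001 ff 0.0 p [577.4 -26.9 158.6]
clamp 35.14 F [ 4.56  1.   -2.97] M [ 0.093 -0.645  0.019] op 0.19 ff 12.0 p [577.5 -26.8 158.1]
2.0 1.84 -1.0 [ 5.03 -0.27 -3.97]
4.0 3.84 -1.51 [ 5.08 -0.78 -4.  ]
6.0 5.81 -1.66 [ 5.17 -0.91 -3.93]
8.0 7.79 -1.51 [ 4.84 -0.81 -4.48]
10.0 9.78 -1.41 [ 5.19 -0.66 -4.43]
12.0 11.8 -1.51 [ 5.31 -0.74 -4.33]
14.0 13.81 -1.04 [ 5.08 -0.31 -4.38]
16.0 15.8 -1.52 [ 5.48 -0.73 -3.99]
18.0 17.79 -1.48 [ 4.98 -0.76 -4.21]
20.0 19.78 -1.09 [ 5.56 -0.28 -4.49]
22.0 21.79 -1.37 [ 5.04 -0.65 -4.28]
24.0 23.77 -0.9 [ 5.19 -0.15 -4.71]
26.0 25.26 -4.45 [ 5.48 -3.7  -5.  ]
28.0 26.05 -12.54 [  5.86 -11.82  -4.66]
 39.74 F [  5.97 -12.04  -4.74] M [-2.04  -0.998  0.021] op 0.187 ff 12.0 p [573.7  -1.  158.1]
```

```bash
python3 - <<'E'
from h import *
ungrasp();p=current_tcp_pos();move_linear(pose(p[:2],260),120);goto_joints([1.112,.353,1.633,0,1.155,-.002]);st()
d=read_camera("top");cv2.imwrite("pics/t4.png",cv2.resize(d["img"][130:240,210:350],None,fx=5,fy=5,interpolation=cv2.INTER_CUBIC))
im=d["img"].astype(int)[170:195,285:325];w=np.clip(im[...,2]-np.maximum(im[...,0],im[...,1])-60,0,None);ys,xs=np.nonzero(w);ww=w[ys,xs]
P=atz(d,(xs@ww/ww.sum()+285,ys@ww/ww.sum()+170),97);print(P, (P[:2]-[576.84,-26.31])@[-np.sin(YAW),np.cos(YAW)])
E
```

```text
44.17 F [ 0.04  1.36 -0.57] M [-0.012  0.001  0.05 ] op 1.0 ff 0.0 p [276.4 560.8 302.8]
[573.223783    -1.67998481  97.        ] 24.89406844460397
```

View pics/t4.png

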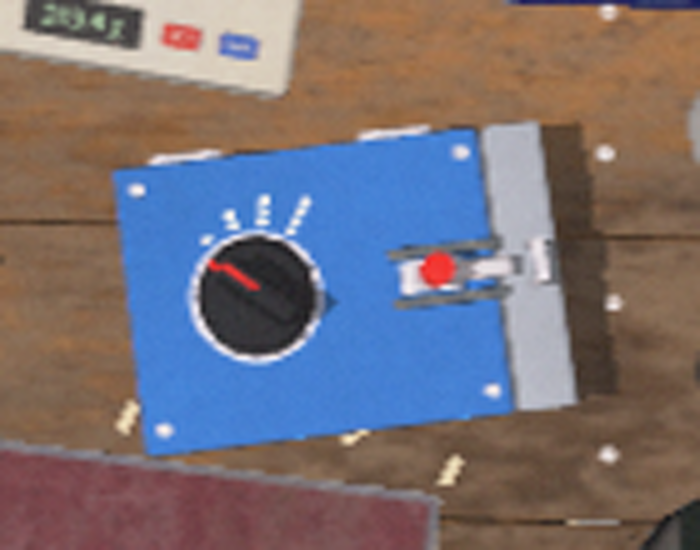

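The bolt knob at (438,268) is fully drawn (24.9 mm measured), the dial hasn't moved, and the arm is clear of everything.

```bash
python3 -c "
from cell import *
print(job_done())"
```

```text
the job is handed in; nothing more can be done
None
```

The lock is open and the job is handed in at about 44 s: the dial went to two dots, then four dots, then gently onto the stop at about 0.86 rad, and the bolt is fully drawn (24.9 mm measured of 25).

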